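# Tip the pattern plate out of its tray and lay it on the bench block

## Robot

A 6-joint arm with a two-finger parallel gripper is mounted at the origin on the work surface. World frame = base frame: x ahead of the robot, y to its left, z up, the work surface at z = 0. Lengths are in mm, angles in degrees, forces in N, time in s.
With the tool pointing down it reaches from about 300 to 850 mm from the base axis. Payload 4.2 kg.
Tool frame: the origin (TCP) lies midway between the tips of the shut fingers; the grasp point (between the pads) lies env.hold_point_z behind it (env.hold_point_z is the distance from the TCP to the grasp point, in mm); z points along the fingers, y is the line along which they close (so a half turn about z gives the same grasp; the last joint's range is limited). The gripper opens to 91 mm and grips with 3 to 60 N. Pads are 32 mm wide; open, the fingers measure 118 mm over their backs; the gripper's body (76 mm by 178 mm) begins 60 mm behind the grasp point.
Start: joints at [-72.078, 18.312, 89.639, -0, 72.044, -1.146], TCP at [187.851, -543.466, 213.976] pointing down, gripper open.
Joint ranges: [-177.97, 177.97], [-48.28, 115.42], [12.27, 149.76], [-77.06, 257.06], [2.81, 150.46], [-146.56, 146.56]. Speed limits (degrees/s): [147.25, 147.25, 180, 180, 180, 180].

## Interface

Orientations are given as [roll, pitch, yaw] about the fixed x, y, z axes, in that order (R = Rz(yaw) Ry(pitch) Rx(roll)).
In Python, from workcell import env, viewer, spotter gives the robot as it stands.
- The arm moves only by the tool apply_moves, never from a script. Its arguments are lists of equal length, an entry for each row: "delta_pos": the shift along the world's x, y, z normalised to -1 to 1, where 1 is 120 mm, a list of three; "rot": the turn, a rotation vector about the world's x, y, z normalised to -1 to 1, where 1 is 1.5 rad, a list of three; "hand": the opening, from 0 (shut) to 1 (fully open). A call has 1 to 10 rows; each row is the pose to reach, as a shift and turn from the pose commanded when the call began; what a row does not reach only later rows make up. A row lasts 1/12 s, in which the tool goes at most 41.7 mm and 7.16 degrees, less where a joint would pass 70% of its speed; a pose out of reach is approached as far as the arm can. A call with a number of a shift or a turn outside -1 to 1 is refused whole. A call with a gripper value outside its range is refused whole. The fingers move at their own pace and stop on an object; "newtons" is the grip in N (left out, the last holds). Time passes only in rows, so rows that repeat a pose let the fingers close. It gives the time, the measured TCP pose, the force, the opening and the grip force at its end, in the units of the state.
- env.state(): the state, without advancing time (a new reading comes with each control period).
- viewer.grab_frame(name): name is "scene" or "top"; returns a dict with "pixels" (480x640x3 uint8, red, green, blue), "camera_matrix" (3x3 intrinsics, pixels), "R" (3x3) and "t" (3): a world point X has camera coordinates R X + t. Camera axes: x right, y down, z forward; pixel columns grow to the right and rows downward; lengths in mm; the calibration is good to about 2 mm. A picture is of the moment at which its call begins. There is no depth.
- env.job_done(): hands the job in; it is judged then, once.
Trained networks look in a picture, given as the dict that the camera call returned (one of the last four; its "shot" number tells which), for a name from the list of things; names that differ only in an ending like _2 or _b are one class to them, and where a whole thing is asked for, a point or a joint stands for the part that bears it (a point fixed in the world has none). Each returns a list of dicts, best first, with "score" (0 to 1); they miss things now and then, are a little off and sometimes report something else, mostly with a low value. They report only what shows in the picture. A call takes as long as a camera call. They do not tell look-alikes from the thing itself.
- spotter.trace(picture, query): "mask" (480x640 bool, what is visible of it) and "box" ([centre column, centre row, width, height] in pixels, round what is visible of it).
- spotter.landmark_of(picture, query): "position" ([column, row] in pixels: a listed point, or the origin of a listed thing).
The state is a dict: "time_s": time; "qpos": joint angles; "qvel": joint speeds; "effort": joint torques, N m; "ee_pos": TCP position; "ee_rot": TCP orientation; "force": force on the tool from outside, world axes, zero at the start; "torque": the same for the moment, N m; "gripper_width": finger opening in mm; "gripper_force": force on a finger pad.
Only numpy, scipy, OpenCV 4.12 (cv2) and the standard library are available. Lean on these libraries where they do the work, as an engineer would, in place of code of your own. Each camera call takes 0.05 s, during which the arm holds its last target. There are 200 camera calls.

## Task

Get the grooved brass pattern plate out of its flush tray pocket: press down its end over the hollow (at the thumb notch) so that it tips up and leans there, grip the raised end, and lower it onto the middle of the steel bench block, grooves up, flat and square with the block's sides. Set it down rather than drop it, then let go. Leave the smooth plate in its pocket and the tumbler, jar and hammer where they are.

Things in the scene. Friction and masses are not known exactly. Their poses are not given: they have to be found in the camera images.
- pattern_plate: brass plate 80 x 44 x 6 mm, 160 g (+-25%), shallow grooves across its upper face. Origin: centre of its underside; x along the length, y along the width, z out of the grooved face. Starts flush in one of the tray's two pockets, top level with the tray's top, its x along the tray's x. Slides easily on the waxed tray (friction about 0.25)
- plain_plate: smooth brass plate, also 80 x 44 x 6 mm, flush in the other pocket; same axes and origin. To be left there
- tray: fixed wooden tray, 114 (x) x 143 (y) x 36 mm high. Origin: centre of its underside; z up. Two pockets, 86 mm long (x -43 to +43) and 47 mm wide, centred at y = +34 and y = -34 mm. Each is hollow below the plate's -x end (the end nearer the robot), where the end wall has a thumb notch 28 mm wide and 12 mm deep; the +x end of a plate does not give when pressed
- ledge_left (a point): in the pocket at tray y = +34: middle of the edge of the ledge the plate lies on, 30 mm above the tray's underside, at tray x = -2 mm. From it a ramp falls at 32 degrees towards -x to a floor about 4 mm above the underside, so the plate's -x end overhangs by 37 mm. Axes as the tray's
- ledge_right (a point): the same in the pocket at tray y = -34. In either, press a plate's -x end down (a few newtons, following it 15 to 20 mm down): it tips about this edge, slides about 8 mm down the ramp until its low end stands against the end wall, and stays leaning at 32 degrees, its +x end 13 to 18 mm above the tray's top
- bench_block: fixed steel block 100 x 100 x 20 mm on a 120 x 120 x 6 mm rubber pad. Origin: centre of the pad's underside; x and y along the sides, z up; its top is 26 mm above the origin
- block_top (a point): centre of the bench block's top face; axes as the block's
- tumbler: amber glass tumbler, 72 mm across, 110 mm tall; origin at the centre of its foot. Leave alone
- flux_jar: white jar, 54 mm across, 60 mm tall; origin at the centre of its foot. Leave alone
- hammer: hammer 220 mm long lying on the bench; origin below its middle, x along the handle. Leave alone
There are look-alikes about, which are no part of the job. What is shaped like the pattern_plate but turquoise is not meant.

How it is judged (in metres and radians):
On the way, in this order (a step that is already met when the one before it is completed fails the run):
1. the pattern plate has been tipped up by pressing and leans by itself in its pocket, the robot not touching it (angle between pattern_plate's own z axis and vertical between 0.4 and 0.75 rad and height (world z) of pattern_plate below 0.04 m and contact force between each of the arm, the fingers and pattern_plate below 0.05 N and contact force between tray and pattern_plate above 0.3 N), for 0.2 s.
2. the plate is gripped and lifted clear of the tray (contact force between the fingers and pattern_plate above 1 N and contact force between tray and pattern_plate below 0.02 N and height (world z) of pattern_plate above 0.055 m), for 0.2 s.
3. the plate is lowered onto the bench block while still held (within 6 mm of its top) (contact force between the fingers and pattern_plate above 0.5 N and z of pattern_plate in the frame of block_top between -0.003 and 0.006 m and horizontal distance between pattern_plate and block_top below 0.025 m), for 0.05 s.
At the end, for the whole second after the job is handed in: the pattern plate lies flat (3 degrees, 3 mm) on the bench block, grooves up, centre within 12 mm of the block's, long side within 8 degrees of square with either side of the block, released, at rest; the smooth plate lies flat in its pocket (moved under 6 mm) (horizontal distance between pattern_plate and block_top below 0.012 m and z of pattern_plate in the frame of block_top between -0.003 and 0.003 m and angle between pattern_plate's own z axis and vertical below 0.06 rad and (angle between the x axis of pattern_plate and the x axis of bench_block, either way round below 0.14 rad or angle between the x axis of pattern_plate and the y axis of bench_block, either way round below 0.14 rad) and linear speed of pattern_plate below 0.01 m/s and contact force between the fingers and pattern_plate below 0.05 N and angle between plain_plate's own z axis and vertical below 0.08 rad and distance of plain_plate from where it was at the start of the episode below 0.006 m); the robot touches nothing.
It fails at once if the smooth plate is tipped or taken out of its pocket (angle between plain_plate's own z axis and vertical above 0.3 rad or distance of plain_plate from where it was at the start of the episode above 0.02 m).
It fails at once if the tumbler, jar or hammer is knocked aside (over 20 mm) (distance of any of tumbler, flux_jar, hammer from where it was at the start of the episode above 0.02 m).
It fails at once if the robot drives the plate hard onto the block (over 60 N) (contact force between bench_block and pattern_plate above 60 N).
It also fails if it takes over 48 s, if anything falls off the work surface, if the arm or the gripper's body presses on something with over 40 N, if the wrist force passes 120 N, or if a joint passes its speed limit or range.

## Working session

There is one attempt and no reset: what is moved stays moved. The work goes in short steps, Python scripts to look and compute and a tool call to move; the robot and the scene stay as the last step left them, time stands still between calls to the robot, and variables do not carry over. Pictures are saved under pics/ and viewed, at most 11 in all, crops included, and the job is handed in when it is done.

Besides the shell and the picture viewer there is one more tool, called as name(argument=value, ...) on one line, values as JSON. apply_moves: Moves the arm, as the interface text tells. Its arguments: {"type":"object","properties":{"delta_pos":{"type":"array"},"rot":{"type":"array"},"hand":{"type":"array"},"newtons":{"type":"number"}},"required":["delta_pos","rot","hand"]}

```bash
ls; mkdir -p pics
python3 - <<'E'
from workcell import env, viewer, spotter
import cv2,numpy as np
print(env.state(), env.hold_point_z)
for n in ("scene","top"):
    p=viewer.grab_frame(n); cv2.imwrite(f"pics/{n}0.png",p["pixels"][:,:,::-1])
    print(n,p["camera_matrix"].tolist(),p["R"].tolist(),p["t"].tolist())
    for q in ("pattern_plate","plain_plate","tray","bench_block","tumbler","flux_jar","hammer","ledge_left","ledge_right","block_top"):
        print(q,[(round(d["score"],2),np.round(d["position"]).tolist()) for d in spotter.landmark_of(p,q)][:4])
E
```

```text
pics
{'time_s': 0.0, 'qpos': array([-7.20775539e+01,  1.83526519e+01,  8.97076997e+01, -2.76119606e-04,
        7.20457777e+01, -1.14760036e+00]), 'qvel': array([ 0.05711211,  0.06275411,  0.00881121, -0.0607242 ,  0.0523645 ,
       -0.06861929]), 'effort': array([ 6.78949164e-04, -4.12466526e+01, -2.31972206e+01,  7.26490351e-02,
        4.56435210e-02, -1.42860031e-04]), 'ee_pos': array([ 187.6871332 , -542.94765857,  213.1014106 ]), 'ee_rot': array([-1.79893887e+02, -1.86310006e-03,  1.90701301e+01]), 'force': array([0.23621802, 0.04713414, 0.19799659]), 'torque': array([-0.005808  ,  0.02436121, -0.01871334]), 'gripper_force': 0.0, 'gripper_width': 91.12505680879053} 18.8
scene [[483.9494030150988, 0.0, 320.99264460255216], [0.0, 483.9494030150988, 235.98914196644478], [0.0, 0.0, 1.0]] [[-0.5190059673875435, 0.8546872674533369, -0.011936526683601184], [0.537100103539701, 0.3152252043690653, -0.7824043387584988], [-0.6649483322738413, -0.41248363044323255, -0.6226563819817542]] [320.9047164871811, -260.3320306268567, 1396.39231140316]
pattern_plate [(0.94, [396.0, 268.0]), (0.82,
[... 589 characters left out ...]
95936642849935, 0.023611557334837326], [-0.9987405683540417, -0.017069547275914303, -0.04717952606418542], [0.04756339393191344, -0.02282842257132723, -0.998607323566467]] [-14.079217998324934, 614.9871970446088, 1027.762895980164]
pattern_plate [(0.97, [252.0, 271.0]), (0.91, [272.0, 337.0])]
plain_plate [(0.72, [223.0, 259.0]), (0.62, [398.0, 264.0])]
tray [(0.96, [243.0, 267.0])]
bench_block [(0.63, [398.0, 261.0]), (0.33, [243.0, 268.0])]
tumbler [(0.82, [303.0, 175.0])]
flux_jar [(0.68, [158.0, 257.0]), (0.38, [478.0, 287.0])]
hammer [(0.63, [477.0, 287.0])]
ledge_left [(0.57, [223.0, 260.0])]
ledge_right [(0.7, [258.0, 265.0])]
block_top [(0.78, [395.0, 262.0]), (0.15, [304.0, 172.0])]
```

View pics/scene0.png

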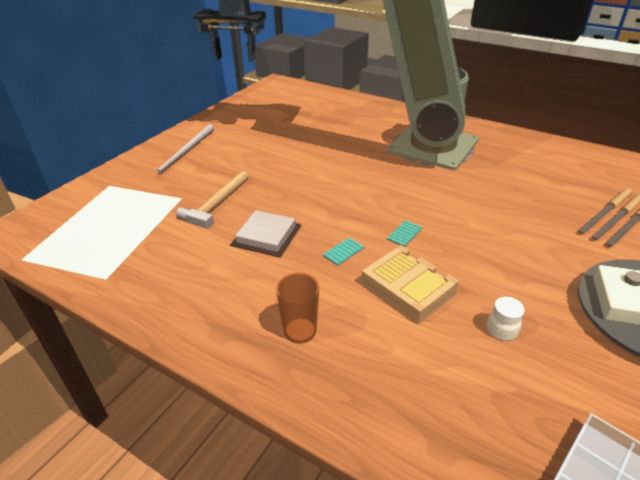

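View pics/top0.png

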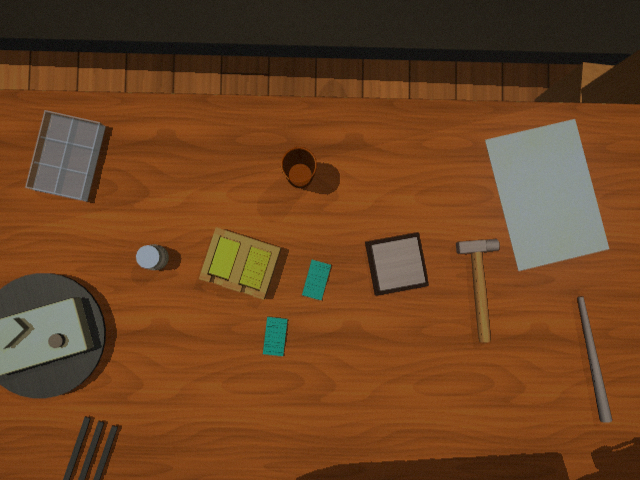

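Run:
```python
import cv2
a=cv2.imread("pics/top0.png")[195:345,130:330]; cv2.imwrite("pics/crop0.png",cv2.resize(a,None,fx=4,fy=4,interpolation=cv2.INTER_CUBIC))
```

```text
(no output)
```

View pics/crop0.png

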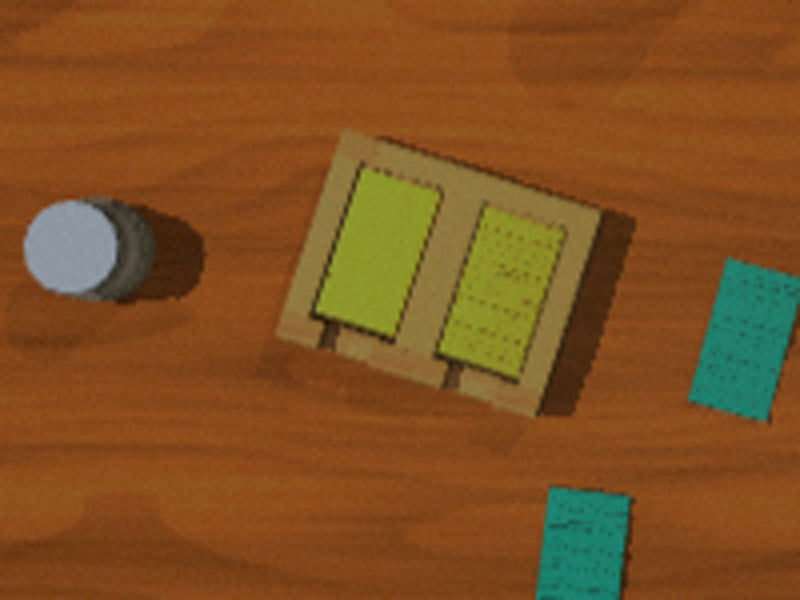

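The grooved brass plate is at top (256,268), the right pocket (tray y=-34). The smooth brass one is at (223,258). The turquoise look-alikes at (317,280) and (275,337) have the wrong colour. The crop confirms the grooves on the right-hand brass plate. The steel block is at (397,263), the tumbler at (300,170) and the jar at (152,258).

```bash
cat > h.py <<'E'
from workcell import env, viewer, spotter
import cv2,numpy as np
def back(p,uv,z):
    K,R,t=(np.array(p[k]) for k in("camera_matrix","R","t")); uv=np.atleast_2d(uv).astype(float)
    d=(np.c_[uv,np.ones(len(uv))]@np.linalg.inv(K).T)@R; C=-R.T@t
    return C+d*((z-C[2])/d[:,2])[:,None]
def proj(p,X):
    K,R,t=(np.array(p[k]) for k in("camera_matrix","R","t")); c=np.atleast_2d(X)@R.T+t; c=c@K.T
    return c[:,:2]/c[:,2:]
def rect(p,mask,z):
    cs,_=cv2.findContours(mask.astype(np.uint8),cv2.RETR_EXTERNAL,cv2.CHAIN_APPROX_NONE)
    out=[]
    for c in cs:
        if cv2.contourArea(c)<150: continue
        X=back(p,c[:,0,:],z)[:,:2]; r=cv2.minAreaRect(X.astype(np.float32))
        out.append((np.round(r[0],1).tolist(),np.round(r[1],1).tolist(),round(r[2],1),c[:,0].mean(0).round().tolist()))
    return out
E
python3 - <<'E'
from h import *
for n in("scene","top"):
    p=viewer.grab_frame(n); im=p["pixels"]; h=cv2.cvtColor(im,cv2.COLOR_RGB2HSV)
    m=(h[...,0]>21)&(h[...,0]<36)&(h[...,1]>(150 if n=="top" else 110))&(h[...,2]>90)
    m=cv2.morphologyEx(m.astype(np.uint8),cv2.MORPH_CLOSE,np.ones((3,3)))
    if n=="scene": m[:, :340]=0; m[:240]=0;m[:,470:]=0
    print(n,"brass",rect(p,m,36))
    for q,z in(("tray",36),("bench_block",26),("tumbler",110),("flux_jar",60)):
        d=spotter.trace(p,q)[0]; print(q,rect(p,d["mask"],z))
    d=[ (h[...,1]<90)&(h[...,2]>80)][0]; d[:,:225 if n=="scene" else 360]=0; d[:,305 if n=="scene" else 435]=0; 
    d[:, (305 if n=="scene" else 435):]=0; d[:205 if n=="scene" else 225]=0; d[260 if n=='scene' else 300:]=0
    print("steel",rect(p,d,26))
    print("landm", back(p,spotter.landmark_of(p,"block_top")[0]["position"],26).round(1))
    if n=="top":
        c=np.array([[345,130],[603,210],[540,415],[275,335]])/4+[130,195]; print(back(p,c,36).round(1).tolist())
        print("tumblerfoot",back(p,spotter.landmark_of(p,"tumbler")[0]["position"],0))
E
```

```text
scene brass [([586.8, 203.8], [42.8, 78.9], 73.2, [423.0, 285.0]), ([565.9, 138.9], [41.7, 78.6], 72.3, [396.0, 267.0])]
tray [([590.4, 174.3], [163.1, 145.2], 73.0, [409.0, 282.0])]
bench_block [([593.4, -152.4], [140.5, 122.4], 11.7, [266.0, 233.0])]
tumbler [([805.4, 68.3], [154.5, 70.6], 31.5, [298.0, 306.0])]
flux_jar [([612.7, 356.5], [102.7, 50.0], 0.1, [505.0, 318.0])]
steel [([590.4, -157.0], [123.4, 111.9], 11.1, [266.0, 231.0])]
landm [[ 578.2 -164.4   26. ]]
top brass [([568.4, 141.2], [55.7, 84.4], 76.3, [254.0, 268.0]), ([587.9, 202.1], [49.1, 81.6], 69.8, [224.0, 258.0])]Traceback (most recent call last):
  File "<stdin>", line 9, in <module>
IndexError: list index out of range
```

Run:
```python
from h import *
p=viewer.grab_frame("top"); im=p["pixels"]; h=cv2.cvtColor(im,cv2.COLOR_RGB2HSV)
m=((h[...,0]>24)&(h[...,0]<36)&(h[...,1]>165)&(h[...,2]>110)).astype(np.uint8)
print(rect(p,cv2.morphologyEx(m,cv2.MORPH_CLOSE,np.ones((3,3))),36))
c=np.array([[345,130],[603,210],[540,415],[275,335]])/4+[130,195]; X=back(p,c,36); print(X.round(1).tolist(),X.mean(0))
d=(h[...,1]<90)&(h[...,2]>80); w=np.zeros_like(d); w[225:300,360:435]=1
print("steel",rect(p,d&w,26)); print("blk", back(p,spotter.landmark_of(p,"block_top")[0]["position"],26).round(1))
for q in("tumbler","flux_jar","hammer"):
    L=spotter.landmark_of(p,q); print(q,L and back(p,L[0]["position"],0).round())
p=viewer.grab_frame("scene"); print([ (q,back(p,spotter.landmark_of(p,q)[0]["position"],0).round()) for q in("tumbler","flux_jar","hammer")])
v=p["pixels"][200:260,225:305]; g=cv2.cvtColor(v,cv2.COLOR_RGB2HSV)
m=np.zeros((480,640),bool); m[200:260,225:305]=(g[...,1]<70)&(g[...,2]>120); print(rect(p,m,26))
```

```text
[([568.4, 137.9], [43.6, 80.6], 73.6, [255.0, 267.0]), ([588.2, 202.8], [43.2, 78.7], 73.1, [224.0, 257.0])]
[[650.9, 220.7, 36.0], [611.1, 84.4, 36.0], [503.1, 115.1, 36.0], [542.7, 254.3, 36.0]] [576.96525177 168.62412188  36.        ]
steel [([582.2, -165.9], [98.9, 98.9], 11.3, [398.0, 263.0])]
blk [[ 580.8 -166.6   26. ]]
tumbler [[774.  45.   0.]]
flux_jar [[588. 353.   0.]]
hammer [[ 528. -351.    0.]]
[('tumbler', array([[772.,  52.,   0.]])), ('flux_jar', array([[588., 355.,   0.]])), ('hammer', array([[ 520., -344.,    0.]]))]
[([588.6, -158.6], [115.1, 107.5], 11.3, [266.0, 230.0])]
```

Estimates: pattern plate at (567,138.5), yaw -17°. Block at (582,-166), yaw 11°. I press with one finger, the other staying outside the tray on the robot's side: TCP at (487,163), yaw 73. I'm setting out now.

apply_moves(delta_pos=[[0.415, 0.98, 0], [0.415, 0.98, 0], [0.415, 0.98, 0], [0.415, 0.98, 0]], rot=[[0, 0, 0.105], [0, 0, 0.105], [0, 0, 0.105], [0, 0, 0.105]], hand=[1, 1, 1, 1])

```text
time_s: 2.28
ee_pos: [238.7, -419.9, 213.9]
ee_rot: [-179.8, -0.1, 28.3]
force: [-0.6, -0.4, -0.1]
gripper_width: 91.1
gripper_force: 0.0
```

apply_moves(delta_pos=[[0.415, 0.98, 0], [0.415, 0.98, 0], [0.415, 0.98, 0], [0.415, 0.98, 0]], rot=[[0, 0, 0.105], [0, 0, 0.105], [0, 0, 0.105], [0, 0, 0.105]], hand=[1, 1, 1, 1])

```text
time_s: 2.62
ee_pos: [288.5, -303.1, 214.1]
ee_rot: [-179.9, -0.1, 37.4]
force: [-0.5, -0.5, -0.0]
gripper_width: 91.2
gripper_force: 0.0
```

apply_moves(delta_pos=[[0.415, 0.98, 0], [0.415, 0.98, 0], [0.415, 0.98, 0], [0.415, 0.98, 0]], rot=[[0, 0, 0.105], [0, 0, 0.105], [0, 0, 0.105], [0, 0, 0.105]], hand=[1, 1, 1, 1])

```text
time_s: 2.95
ee_pos: [338.9, -186.0, 214.2]
ee_rot: [-180.0, -0.2, 46.5]
force: [-1.1, -1.1, -0.7]
gripper_width: 91.4
gripper_force: 0.0
```

apply_moves(delta_pos=[[0.415, 0.98, 0], [0.415, 0.98, 0], [0.415, 0.98, 0], [0.415, 0.98, 0]], rot=[[0, 0, 0.105], [0, 0, 0.105], [0, 0, 0.105], [0, 0, 0.105]], hand=[1, 1, 1, 1])

```text
time_s: 3.28
ee_pos: [389.5, -68.6, 214.4]
ee_rot: [180.0, -0.2, 55.5]
force: [-0.0, -0.1, 0.2]
gripper_width: 91.1
gripper_force: 0.0
```

apply_moves(delta_pos=[[0.415, 0.98, 0], [0.415, 0.98, 0], [0.415, 0.98, 0], [0.415, 0.98, 0]], rot=[[0, 0, 0.105], [0, 0, 0.105], [0, 0, 0.105], [0, 0, 0.105]], hand=[1, 1, 1, 1])

```text
time_s: 3.62
ee_pos: [439.9, 48.7, 214.2]
ee_rot: [179.9, -0.2, 64.5]
force: [0.9, -0.9, 0.6]
gripper_width: 91.5
gripper_force: 0.0
```

apply_moves(delta_pos=[[0.415, 0.98, 0], [0.415, 0.98, -0.5], [0.415, 0.98, -1], [0.415, 0.98, -1], [0.415, 0.98, -1], [0.415, 0.98, -1]], rot=[[0, 0, 0.105], [0, 0, 0.105], [0, 0, 0.105], [0, 0, 0.105], [0, 0, 0.105], [0, 0, 0.105]], hand=[1, 1, 1, 1, 1, 1])

```text
time_s: 4.12
ee_pos: [484.9, 161.7, 89.2]
ee_rot: [-179.6, 0.3, 73.3]
force: [-0.6, 0.6, -0.5]
gripper_width: 91.1
gripper_force: 0.0
```

Run:
```python
from h import *
p=viewer.grab_frame("scene"); q=viewer.grab_frame("top"); print(env.state()["ee_pos"],env.state()["ee_rot"])
a=cv2.resize(p["pixels"][150:350,310:510],None,fx=2,fy=2); b=cv2.resize(q["pixels"][170:370,150:350],None,fx=2,fy=2)
cv2.imwrite("pics/a1.png",np.hstack([a,b])[:,:,::-1])
```

```text
[486.87678178 161.04824075  93.64706053] [-1.79937609e+02  8.69979012e-02  7.32224328e+01]
```

View pics/a1.png

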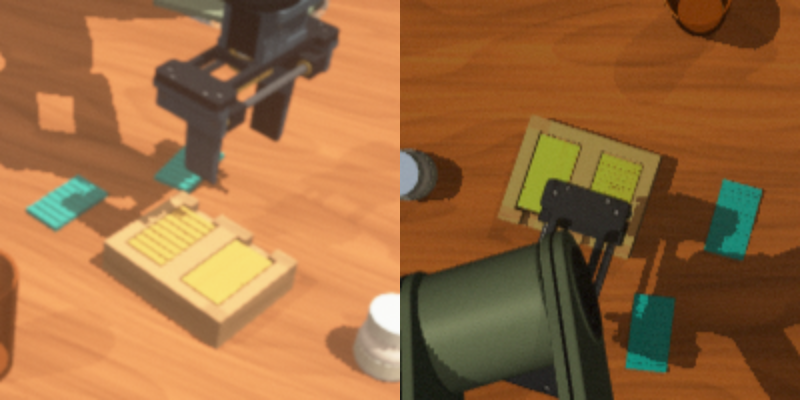

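apply_moves(delta_pos=[[0, 0.008, -0.15], [0, 0.008, -0.3], [0, 0.008, -0.42], [0, 0.008, -0.45], [0, 0.008, -0.47], [0, 0.008, -0.49], [0, 0.008, -0.51], [0, 0.008, -0.53], [0, 0.008, -0.55], [0, 0.008, -0.57]], rot=[[0, 0, 0], [0, 0, 0], [0, 0, 0], [0, 0, 0], [0, 0, 0], [0, 0, 0], [0, 0, 0], [0, 0, 0], [0, 0, 0], [0, 0, 0]], hand=[1, 1, 1, 1, 1, 1, 1, 1, 1, 1])

```text
time_s: 5.05
ee_pos: [486.9, 163.2, 25.7]
ee_rot: [180.0, -0.0, 73.2]
force: [0.2, -0.6, 0.2]
gripper_width: 91.5
gripper_force: 0.0
```

apply_moves(delta_pos=[[0, 0, -0.01], [0, 0, -0.01], [0, 0, -0.01]], rot=[[0, 0, 0], [0, 0, 0], [0, 0, 0]], hand=[1, 1, 1])

```text
time_s: 5.3
ee_pos: [486.6, 163.1, 24.3]
ee_rot: [-180.0, 0.0, 73.2]
force: [-0.2, -0.5, 0.8]
gripper_width: 90.9
gripper_force: 0.0
```

Run:
```python
from h import *
p=viewer.grab_frame("scene"); q=viewer.grab_frame("top"); print(env.state()["ee_pos"],env.state()["force"])
a=cv2.resize(p["pixels"][200:330,320:480],None,fx=4,fy=4)
cv2.imwrite("pics/a2.png",a[:,:,::-1])
```

```text
[486.68569054 163.16325965  24.39308184] [ 0.74703688 -0.23596677  0.12231324]
```

View pics/a2.png

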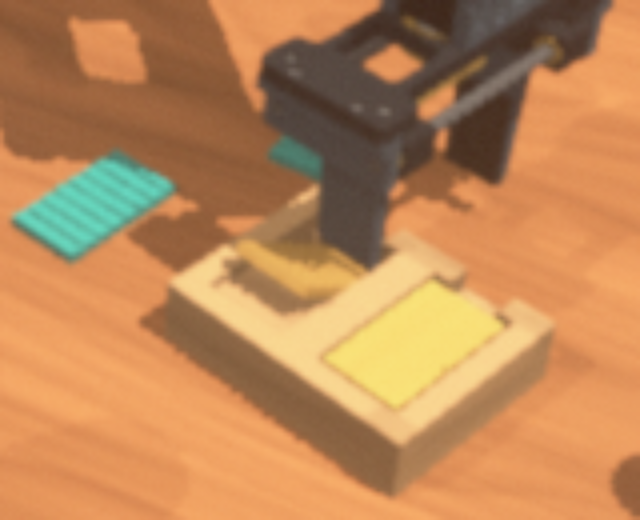

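The plate has tipped and leans behind the finger, with its raised end at crop (270,260). The smooth plate is untouched. Lifting straight off.

apply_moves(delta_pos=[[0, 0, 0.1], [0, 0, 0.3], [0, 0, 0.6], [0, 0, 1], [0, 0, 1], [0, 0, 1]], rot=[[0, 0, 0], [0, 0, 0], [0, 0, 0], [0, 0, 0], [0, 0, 0], [0, 0, 0]], hand=[1, 1, 1, 1, 1, 1])

```text
time_s: 5.9
ee_pos: [488.8, 163.8, 147.7]
ee_rot: [179.6, -0.3, 73.2]
force: [-0.6, 0.4, -0.2]
gripper_width: 91.0
gripper_force: 0.0
```

Run:
```python
from h import *
p=viewer.grab_frame("scene"); print(env.state()["ee_pos"],env.state()["ee_rot"])
# expected raised edge & model overlay: plate leaning, low end against end wall
a=np.radians(-17); u=np.array([np.cos(a),np.sin(a),0]); v=np.array([-np.sin(a),np.cos(a),0]); z=np.array([0,0,1.])
c0=np.array([567.3,138.5,0]) # pocket centre (tray x=0,y=-34)
th=np.radians(32); e=np.cos(th)*u+np.sin(th)*z; n=-np.sin(th)*u+np.cos(th)*z
# top low corner at tray x=-43: underside low end x = -43+6 sin32
low_x=-43+6*np.sin(th); o=c0-2*u+30*z; L=o+((low_x+2)/np.cos(th))*e
pts=np.array([L+s*e+w*v+h*n for s in(0,80) for w in(-22,22) for h in(0,6)])
C=L+40*e; print("centre",C.round(1),"raised end under/top",(L+80*e).round(1),(L+80*e+6*n).round(1))
im=cv2.resize(p["pixels"][200:330,320:480],None,fx=4,fy=4)[:,:,::-1].copy()
uv=((proj(p,pts)-[320,200])*4).astype(int)
for k in(4,5,6,7): cv2.circle(im,tuple(int(x) for x in uv[k]),3,(255,0,0),-1)
cv2.imwrite("pics/a3.png",im)
```

```text
[487.12431373 163.24797787 145.32460868] [ 1.79864076e+02 -8.52623254e-02  7.32148082e+01]
centre [561.7 140.2  27.6] raised end under/top [594.1 130.3  48.8] [591.1 131.2  53.8]
```

View pics/a3.png

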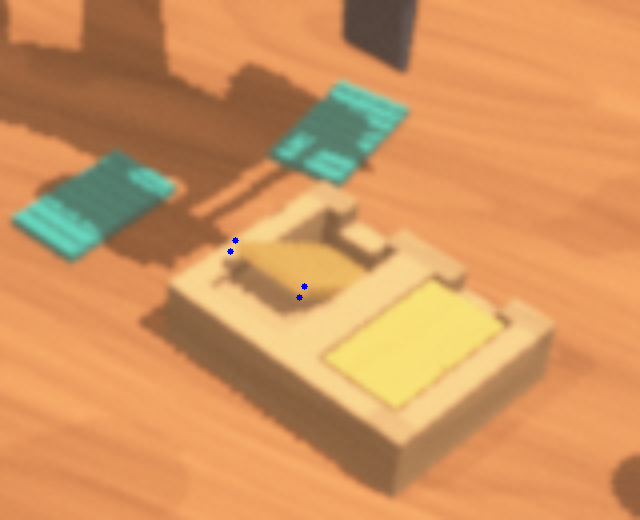

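The raised edge at crop (240,242)–(308,290) matches the model dots, so the plate leans at 32° with its centre at (561.7,140.2,27.6). Next I turn the tool across the plate and tilt it square to it.

apply_moves(delta_pos=[[0.335, -0.1, 0], [0.335, -0.1, 0], [0.335, -0.1, 0], [0.335, -0.1, 0], [0.335, -0.1, 0], [0.335, -0.1, 0], [0.335, -0.1, 0]], rot=[[0, 0, 0.524], [0, 0, 0.524], [0, 0, 0.524], [0, 0, 0.524], [0, 0, 0.524], [0, 0, 0.524], [0, 0, 0.524]], hand=[0.8, 0.8, 0.8, 0.8, 0.8, 0.8, 0.8])

```text
time_s: 6.53
ee_pos: [525.3, 150.6, 141.7]
ee_rot: [-179.7, -0.1, 118.5]
force: [-0.6, -0.8, 0.1]
gripper_width: 73.2
gripper_force: 0.0
```

apply_moves(delta_pos=[[0.336, -0.105, 0], [0.336, -0.105, 0], [0.336, -0.105, 0], [0.336, -0.105, 0], [0.336, -0.105, 0], [0.336, -0.105, 0], [0.336, -0.105, 0], [0.336, -0.105, 0]], rot=[[0, 0, 0.522], [0, 0, 0.522], [0, 0, 0.522], [0, 0, 0.522], [0, 0, 0.522], [0, 0, 0.522], [0, 0, 0.522], [0, 0, 0.522]], hand=[0.8, 0.8, 0.8, 0.8, 0.8, 0.8, 0.8, 0.8])

```text
time_s: 7.2
ee_pos: [565.7, 138.2, 141.7]
ee_rot: [-179.9, -0.2, 163.1]
force: [1.2, -0.6, -0.2]
gripper_width: 73.4
gripper_force: 0.0
```

apply_moves(delta_pos=[[0, 0, -0.28], [0, 0, -0.28], [0, 0, -0.28], [0, 0, -0.28], [0, 0, -0.28], [0, 0, -0.28], [0, 0, -0.28], [0, 0, -0.28]], rot=[[-0.109, -0.356, 0], [-0.109, -0.356, 0], [-0.109, -0.356, 0], [-0.109, -0.356, 0], [-0.109, -0.356, 0], [-0.109, -0.356, 0], [-0.109, -0.356, 0], [-0.109, -0.356, 0]], hand=[0.8, 0.8, 0.8, 0.8, 0.8, 0.8, 0.8, 0.8])

```text
time_s: 7.87
ee_pos: [565.8, 138.5, 109.3]
ee_rot: [-179.8, 31.8, 163.2]
force: [0.8, -0.3, -0.1]
gripper_width: 72.8
gripper_force: 0.0
```

Run:
```python
from h import *
from scipy.spatial.transform import Rotation as Ro
s=env.state(); print(s["ee_pos"],s["ee_rot"],s["gripper_width"],s["qpos"].round())
R=Ro.from_euler("xyz",s["ee_rot"],degrees=True).as_matrix(); print(R.round(3)); print("want z (.507,-.155,-.848) y (.292,.956,0)")
```

```text
[565.8051707 138.4645075 109.2510345] [-179.78168881   31.79467545  163.24749672] 72.80908583360159 [ 24.  16. 119. -48.  28.  -9.]
[[-0.814  0.29   0.503]
 [ 0.245  0.957 -0.156]
 [-0.527 -0.003 -0.85 ]]
want z (.507,-.155,-.848) y (.292,.956,0)
```

apply_moves(delta_pos=[[0.012, 0, -0.12], [0.012, 0, -0.238], [0.05, -0.012, -0.305], [0.1, -0.027, -0.385], [0.14, -0.04, -0.455], [0.165, -0.047, -0.495], [0.181, -0.052, -0.52], [0.181, -0.052, -0.52], [0.181, -0.052, -0.52]], rot=[[0, 0, 0], [0, 0, 0], [0, 0, 0], [0, 0, 0], [0, 0, 0], [0, 0, 0], [0, 0, 0], [0, 0, 0], [0, 0, 0]], hand=[0.8, 0.8, 0.8, 0.8, 0.8, 0.8, 0.8, 0.8, 0.8])

```text
time_s: 8.62
ee_pos: [589.2, 132.1, 48.5]
ee_rot: [-179.9, 32.0, 163.1]
force: [-0.2, 0.2, -0.2]
gripper_width: 72.9
gripper_force: 0.0
```

Run:
```python
from h import *
p=viewer.grab_frame("scene"); s=env.state(); print(s["ee_pos"],s["ee_rot"],s["force"])
cv2.imwrite("pics/a4.png",cv2.resize(p["pixels"][200:330,320:480],None,fx=4,fy=4,interpolation=cv2.INTER_CUBIC)[:,:,::-1])
```

```text
[589.14571065 132.2133377   48.7111778 ] [-179.94927947   32.01431709  163.09054138] [-0.33188914 -0.62380909  0.18278588]
```

View pics/a4.png

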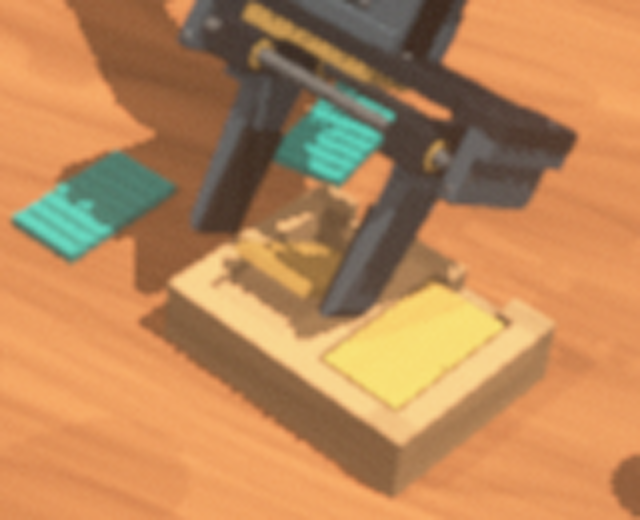

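The fingers straddle the raised end at crop (215,225) and (350,305), clear of the tray. Closing.

apply_moves(delta_pos=[[-0.006, 0.002, -0.014], [-0.006, 0.002, -0.014], [-0.006, 0.002, -0.014], [-0.006, 0.002, -0.014], [-0.006, 0.002, -0.014], [-0.006, 0.002, -0.014], [-0.006, 0.002, -0.014], [-0.006, 0.002, -0.014], [-0.006, 0.002, -0.014], [-0.006, 0.002, -0.014]], rot=[[0, 0, 0], [0, 0, 0], [0, 0, 0], [0, 0, 0], [0, 0, 0], [0, 0, 0], [0, 0, 0], [0, 0, 0], [0, 0, 0], [0, 0, 0]], hand=[0.6, 0.55, 0.5, 0.45, 0.42, 0.42, 0.42, 0.42, 0.42, 0.42], newtons=40)

```text
time_s: 9.5
ee_pos: [588.2, 132.5, 46.8]
ee_rot: [-179.9, 32.0, 163.1]
force: [-1.2, 0.5, 1.1]
gripper_width: 43.2
gripper_force: 40.0
```

apply_moves(delta_pos=[[0.01, -0.003, 0.03], [0.02, -0.006, 0.08], [0.03, -0.01, 0.16], [0.04, -0.012, 0.26], [0.04, -0.012, 0.38], [0.04, -0.012, 0.5], [0.04, -0.012, 0.65], [0.04, -0.012, 0.8], [0.04, -0.012, 0.8], [0.04, -0.012, 0.8]], rot=[[0, 0, 0], [0, 0, 0], [0, 0, 0], [0, 0, 0], [0, 0, 0], [0, 0, 0], [0, 0, 0], [0, 0, 0], [0, 0, 0], [0, 0, 0]], hand=[0.42, 0.42, 0.42, 0.42, 0.42, 0.42, 0.42, 0.42, 0.42, 0.42])

```text
time_s: 10.33
ee_pos: [593.0, 131.0, 142.8]
ee_rot: [-180.0, 32.0, 163.1]
force: [-0.3, -0.5, -2.6]
gripper_width: 43.4
gripper_force: 40.0
```

apply_moves(delta_pos=[[0, 0, 0], [0, 0, 0], [0, 0, 0]], rot=[[0.02, 0.07, 0], [0.04, 0.13, 0], [0.06, 0.2, 0]], hand=[0.42, 0.42, 0.42])

```text
time_s: 10.58
ee_pos: [589.7, 131.5, 140.2]
ee_rot: [-179.7, 14.4, 163.3]
force: [0.7, -2.1, -3.2]
gripper_width: 42.9
gripper_force: 40.0
```

Run:
```python
from h import *
p=viewer.grab_frame("scene"); s=env.state(); print(s["ee_pos"],s["ee_rot"],s["force"],s["gripper_force"],s["gripper_width"])
cv2.imwrite("pics/a5.png",cv2.resize(p["pixels"][150:300,310:500],None,fx=4,fy=4,interpolation=cv2.INTER_CUBIC)[:,:,::-1])
```

```text
[596.15232849 131.72798816 142.89344397] [179.93100127  14.60545232 163.12958759] [8.60475242 0.67457462 0.17482572] 39.994792342185974 43.07721634445937
```

View pics/a5.png

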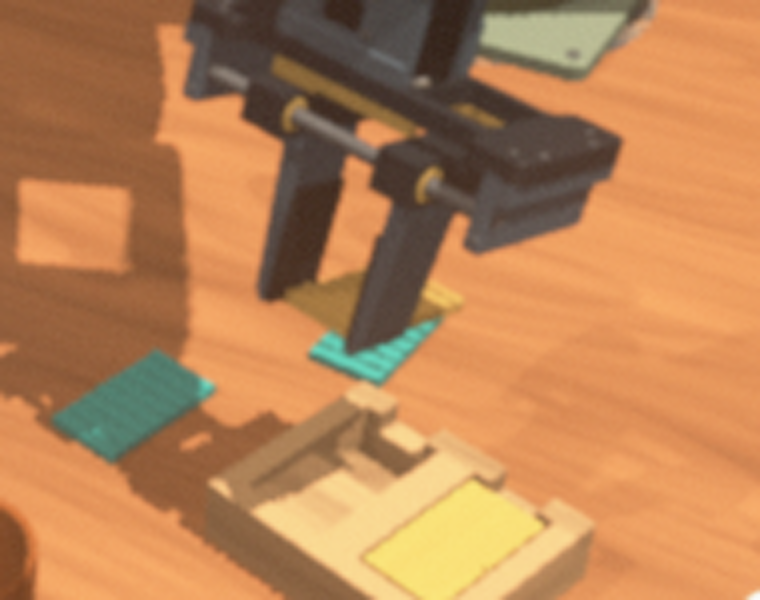

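The plate is held firmly, grooves up, and the smooth plate is still in its pocket. Levelling, then moving to the block.

apply_moves(delta_pos=[[0, 0, 0], [0, 0, 0], [0, 0, 0], [0, 0, 0]], rot=[[0.016, 0.053, 0], [0.032, 0.107, 0], [0.049, 0.161, 0], [0.049, 0.161, 0]], hand=[0.42, 0.42, 0.42, 0.42])

```text
time_s: 10.97
ee_pos: [595.4, 129.1, 140.3]
ee_rot: [-179.7, 0.6, 162.9]
force: [1.1, -0.9, -2.6]
gripper_width: 43.4
gripper_force: 40.0
```

apply_moves(delta_pos=[[0.01, -0.1, 0], [0.02, -0.3, 0], [0.04, -0.5, 0], [0.058, -0.7, 0], [0.058, -0.807, 0]], rot=[[0, 0, 0.02], [0, 0, 0.04], [0, 0, 0.07], [0, 0, 0.1], [0, 0, 0.11]], hand=[0.42, 0.42, 0.42, 0.42, 0.42])

```text
time_s: 11.38
ee_pos: [598.7, 31.3, 140.8]
ee_rot: [-179.6, 0.6, 172.6]
force: [-0.1, 0.0, -2.0]
gripper_width: 43.5
gripper_force: 40.0
```

apply_moves(delta_pos=[[0.01, -0.2, 0], [0.03, -0.4, 0], [0.045, -0.6, 0], [0.058, -0.807, 0]], rot=[[0, 0, 0.03], [0, 0, 0.06], [0, 0, 0.09], [0, 0, 0.11]], hand=[0.42, 0.42, 0.42, 0.42])

```text
time_s: 11.72
ee_pos: [605.4, -63.8, 140.9]
ee_rot: [-179.6, 0.5, -177.9]
force: [0.5, 0.0, -1.4]
gripper_width: 43.2
gripper_force: 40.0
```

apply_moves(delta_pos=[[0.01, -0.2, 0], [0.03, -0.4, 0], [0.045, -0.6, 0], [0.058, -0.75, 0], [0.058, -0.807, 0], [0.058, -0.807, -0.2], [0.058, -0.807, -0.4], [0.058, -0.807, -0.55], [0.058, -0.807, -0.6], [0.058, -0.807, -0.6]], rot=[[0, 0, 0.03], [0, 0, 0.06], [0, 0, 0.09], [0, 0, 0.11], [0, 0, 0.11], [0, 0, 0.11], [0, 0, 0.11], [0, 0, 0.11], [0, 0, 0.11], [0, 0, 0.11]], hand=[0.42, 0.42, 0.42, 0.42, 0.42, 0.42, 0.42, 0.42, 0.42, 0.42])

```text
time_s: 12.55
ee_pos: [611.7, -158.3, 68.1]
ee_rot: [-179.9, 0.3, -168.5]
force: [-0.3, -0.5, -1.6]
gripper_width: 43.4
gripper_force: 40.0
```

Run:
```python
from h import *
p=viewer.grab_frame("scene"); q=viewer.grab_frame("top"); s=env.state(); print(s["ee_pos"],s["ee_rot"],s["force"],s["gripper_force"],s["gripper_width"])
a=cv2.resize(p["pixels"][150:280,190:330],(560,520),interpolation=cv2.INTER_CUBIC)
cv2.imwrite("pics/a6.png",a[:,:,::-1])
h=cv2.cvtColor(p["pixels"],cv2.COLOR_RGB2HSV); m=np.zeros((480,640),np.uint8); m[150:280,190:330]=((h[...,0]>20)&(h[...,0]<36)&(h[...,1]>110))[150:280,190:330]
z=s["ee_pos"][2]+4; print("plate",rect(p,cv2.morphologyEx(m,cv2.MORPH_CLOSE,np.ones((3,3))),z))
```

```text
[ 614.06918707 -159.04932103   71.08839387] [-179.7882624     0.56184312 -168.5034069 ] [ 0.3227274  -0.05633261 -1.7087847 ] 39.99496579170227 43.5256925653203
plate []
```

View pics/a6.png

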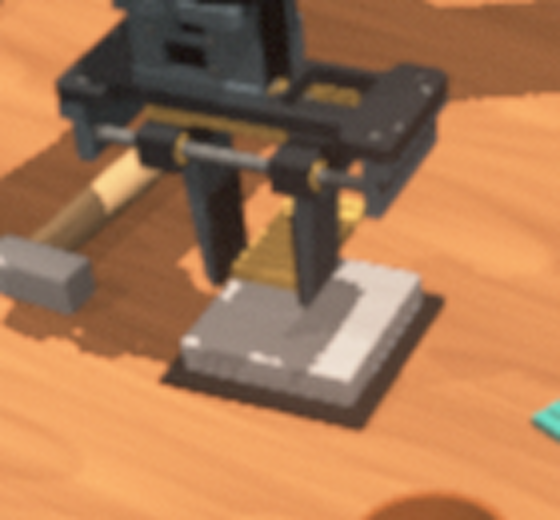

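The plate is over the block, square and about level. The block's top is at crop (300,330). Lowering.

apply_moves(delta_pos=[[0.008, -0.003, -0.08], [0.008, -0.003, -0.16], [0.008, -0.003, -0.23], [0.008, -0.003, -0.28], [0.008, -0.003, -0.31], [0.008, -0.003, -0.325], [0.008, -0.003, -0.33], [0.008, -0.003, -0.335], [0.008, -0.003, -0.34], [0.008, -0.003, -0.34]], rot=[[0, 0, 0], [0, 0, 0], [0, 0, 0], [0, 0, 0], [0, 0, 0], [0, 0, 0], [0, 0, 0], [0, 0, 0], [0, 0, 0], [0, 0, 0]], hand=[0.42, 0.42, 0.42, 0.42, 0.42, 0.42, 0.42, 0.42, 0.42, 0.42])

```text
time_s: 13.48
ee_pos: [615.0, -159.9, 30.2]
ee_rot: [-179.8, 0.6, -168.5]
force: [-0.1, 0.1, -2.2]
gripper_width: 43.0
gripper_force: 40.0
```

apply_moves(delta_pos=[[0, 0, -0.005], [0, 0, -0.01], [0, 0, -0.01]], rot=[[0, 0, 0], [0, 0, 0], [0, 0, 0]], hand=[0.42, 0.42, 0.42])

```text
time_s: 13.73
ee_pos: [614.8, -159.8, 28.7]
ee_rot: [-179.9, 0.5, -168.5]
force: [0.5, -0.8, -1.7]
gripper_width: 43.5
gripper_force: 40.0
```

apply_moves(delta_pos=[[0, 0, -0.004], [0, 0, -0.008], [0, 0, -0.008]], rot=[[0, 0, 0], [0, 0, 0], [0, 0, 0]], hand=[0.42, 0.42, 0.42])

```text
time_s: 13.98
ee_pos: [614.9, -159.8, 27.8]
ee_rot: [-179.9, 0.5, -168.5]
force: [-0.2, 0.5, -1.0]
gripper_width: 43.3
gripper_force: 40.0
```

Run:
```python
from h import *
p=viewer.grab_frame("scene"); s=env.state(); print(s["ee_pos"],s["force"])
cv2.imwrite("pics/a7.png",cv2.resize(p["pixels"][180:280,200:320],(720,600),interpolation=cv2.INTER_CUBIC)[:,:,::-1])
```

```text
[ 614.88590859 -159.83336244   27.88801606] [ 0.71285446 -0.63309026 -0.80743961]
```

View pics/a7.png

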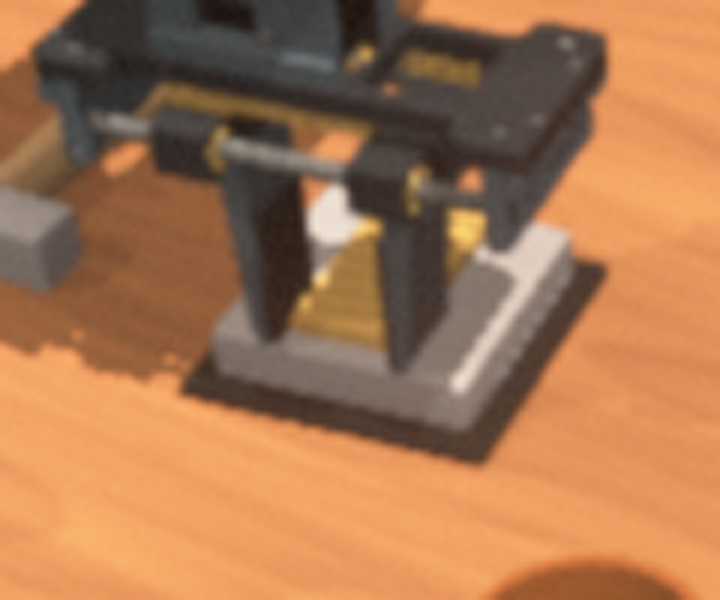

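The plate is on the block or within about 1 mm of it; the weight reading is already falling. I have viewed 9 pictures so far. One more small step down.

apply_moves(delta_pos=[[0, 0, -0.005], [0, 0, -0.005], [0, 0, -0.005]], rot=[[0, 0, 0], [0, 0, 0], [0, 0, 0]], hand=[0.42, 0.42, 0.42])

```text
time_s: 14.28
ee_pos: [614.9, -159.8, 27.4]
ee_rot: [-179.9, 0.5, -168.5]
force: [-1.0, -0.5, 0.1]
gripper_width: 43.2
gripper_force: 40.0
```

apply_moves(delta_pos=[[0, 0, 0], [0, 0, 0], [0, 0, 0], [0, 0, 0], [0, 0, 0], [0, 0, 0], [0, 0, 0]], rot=[[0, 0, 0], [0, 0, 0], [0, 0, 0], [0, 0, 0], [0, 0, 0], [0, 0, 0], [0, 0, 0]], hand=[0.45, 0.48, 0.5, 0.55, 0.6, 0.65, 0.65], newtons=5)

```text
time_s: 14.87
ee_pos: [614.8, -159.8, 27.0]
ee_rot: [-179.9, 0.5, -168.5]
force: [-0.8, 0.4, -0.9]
gripper_width: 59.1
gripper_force: 0.0
```

apply_moves(delta_pos=[[0, 0, 0.05], [0, 0, 0.2], [0, 0, 0.5], [0, 0, 0.8], [0, 0, 1], [0, 0, 1]], rot=[[0, 0, 0], [0, 0, 0], [0, 0, 0], [0, 0, 0], [0, 0, 0], [0, 0, 0]], hand=[0.65, 0.65, 0.65, 0.65, 0.65, 0.65])

```text
time_s: 15.37
ee_pos: [618.3, -160.8, 154.2]
ee_rot: [-179.5, 1.2, -168.5]
force: [0.4, -1.4, 1.1]
gripper_width: 59.7
gripper_force: 0.0
```

apply_moves(delta_pos=[[-0.3, 0.3, 0.1], [-0.6, 0.6, 0.2], [-0.8, 0.9, 0.2], [-0.9, 1, 0.2], [-0.9, 1, 0.2], [-0.9, 1, 0.2]], rot=[[0, 0, 0], [0, 0, 0], [0, 0, 0], [0, 0, 0], [0, 0, 0], [0, 0, 0]], hand=[0.65, 0.65, 0.65, 0.65, 0.65, 0.65])

```text
time_s: 15.87
ee_pos: [505.7, -38.7, 171.6]
ee_rot: [-179.8, 0.6, -168.4]
force: [0.4, -0.9, 0.1]
gripper_width: 59.1
gripper_force: 0.0
```

Run:
```python
from h import *
p=viewer.grab_frame("scene"); q=viewer.grab_frame("top"); s=env.state(); print(s["ee_pos"],s["force"])
a=cv2.resize(p["pixels"][180:280,200:320],(480,400)); b=cv2.resize(q["pixels"][220:310,350:440],(400,400))[:,:320]
cv2.imwrite("pics/a8.png",np.hstack([a,b])[:,:,::-1])
for c,z,(r0,r1,c0,c1) in((p,32,(180,280,200,320)),(q,32,(225,305,360,435))):
    h=cv2.cvtColor(c["pixels"],cv2.COLOR_RGB2HSV); m=((h[...,0]>20)&(h[...,0]<37)&(h[...,1]>110)&(h[...,2]>90)).astype(np.uint8)
    w=np.zeros_like(m); w[r0:r1,c0:c1]=1; print(rect(c,cv2.morphologyEx(m*w,cv2.MORPH_CLOSE,np.ones((3,3))),z))
```

```text
[507.52186379 -40.19128361 171.33729541] [ 0.05296049 -0.51884074 -0.2041908 ]
[([580.4, -166.0], [79.1, 42.0], 12.1, [265.0, 225.0])]
[([582.4, -166.8], [80.2, 45.3], 11.8, [400.0, 262.0])]
```

View pics/a8.png

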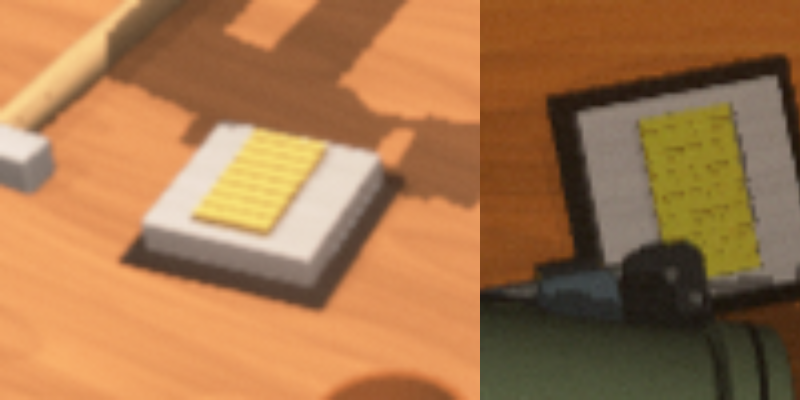

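The plate lies flat on the middle of the block, grooves up and square with its sides, at about (581.5,-166.5), yaw 12°. The gripper is clear.

```bash
python3 -c "
from workcell import env
print(env.job_done())"
```

```text
the job is handed in; nothing more can be done
None
```

The pattern plate now lies flat, grooves up and square on the middle of the bench block, about 1 mm off centre by the camera check; the smooth plate looked undisturbed in its pocket after the lift, and the job is handed in at about 16 s (no verdict was returned).

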